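# Scoop beads into a box and secure its lid

## Robot

A 7-joint arm with a two-finger parallel gripper is mounted at the origin on a cart in front of the work surface, level with it; the furniture and walls round the work are solid. World frame = base frame: x ahead of the robot, y to its left, z up, the work surface at z = 0. Lengths are in mm, angles in degrees, forces in N, time in s.
With the tool pointing down it reaches from about 425 to 1025 mm from the base axis. Payload 9.4 kg.
Tool frame: the origin (TCP) lies midway between the tips of the shut fingers; the grasp point (between the pads) lies 19 mm behind it; z points along the fingers, y is the direction in which the jaws open and shut (so a half turn about z gives the same grasp; the last joint's range is limited). The gripper opens to 93 mm and grips with 3 to 60 N. Pads are 15 mm wide; open, the fingers measure 128 mm over their backs; the gripper's body (75 mm by 188 mm) begins 65 mm behind the grasp point.
Start: joints at [70.205, 34.337, -0.143, 91.639, 0.103, 54.024, -4.572], TCP at [192.532, -698.968, 218.618] pointing down, gripper open.
Joint ranges: [-147.43, 147.43], [-19.82, 112.94], [-74.19, 73.91], [6.32, 146.72], [-59.91, 239.91], [6.04, 106.73], [-150.56, 150.56]. Speed limits (degrees/s): [127.2, 127.2, 172.46, 172.46, 180, 180, 180].

## Interface

Orientations are given as [roll, pitch, yaw] about the fixed x, y, z axes, in that order (R = Rz(yaw) Ry(pitch) Rx(roll)).
In Python, from rig import get_obs, snapshot, get_calibration, hand_in gives the robot as it stands. The module is installed in compiled form; this text tells all that it offers.
- The arm moves only by the tool jog_arm, never from a script. Its argument "motion" is a list that holds one entry, the list of rows, each a list of 7 numbers: the turn, a rotation vector about the tool's x, y, z in rad, then the shift along the tool's x, y, z in mm, then the opening in per cent of the stroke, from 0 (shut) to 100 (fully open). A call has 1 to 12 rows; each row is the pose to reach, as a shift and turn from the pose measured when the call began, along the tool's axes at that moment; what a row does not reach only later rows make up. A row lasts 1/10 s, in which the tool goes at most 50 mm and 8.59 degrees, less where a joint would pass 70% of its speed; a pose out of reach is approached as far as the arm can. A call with a gripper value outside its range is refused whole. The fingers move at their own pace and stop on an object; the grip force is fixed at half the most. Time passes only in rows, so rows that repeat a pose let the fingers close. It gives the time, the measured TCP pose, the force and the opening at its end, in the units of the state.
- get_obs(): the state, without advancing time (a new reading comes with each control period).
- snapshot(name): name is "side" or "top"; returns (picture, depth): 420x560x3 uint8, red, green, blue; 420x560 float32, mm along the optical axis (not along the pixel's ray), 0 where there is no reading.
- get_calibration(name): a dict with "camera_matrix" (3x3 intrinsics, pixels), "world_from_camera" (4x4, takes a point from camera to world coordinates). Camera axes: x right, y down, z forward; pixel columns grow to the right and rows downward; lengths in mm; the calibration is good to about 2 mm. A picture is of the moment at which its call begins. get_calibration takes no time and is no camera call.
- hand_in(): hands the job in, once; it reports no verdict.
The state is a dict: "time_s": time; "q": joint angles; "dq": joint speeds; "effort": joint torques, N m; "eef_pos": TCP position; "tcp_rot": TCP orientation; "wrist_force": force on the tool from outside, world axes, zero at the start; "ft_torque": the same for the moment, N m; "grip_width": finger opening in mm.
Only numpy, scipy, OpenCV 4.12 (cv2) and the standard library are available. Lean on these libraries where they do the work, as an engineer would, in place of code of your own. Each camera call takes 0.05 s, during which the arm holds its last target. There are 200 camera calls.

## Task

Pack the wooden bead box: with the scoop, and without touching the beads with the gripper, carry at least four of the five beads from the tray to the box in one load, stand the scoop back on its base on the worktop, then shut the lid and turn the brass turnbutton square across it. Spill no bead (one left over may stay in the tray), and leave the jar, ink bottle, stapler and paint tube where they are.

Things in the scene. Friction and masses are not known exactly. Their poses are not given: they have to be found in the camera images.
- tray: Fixed open tray of light wood holding the beads, 300 (x) x 126 (y) mm. Origin: centre of its underside, on the worktop. Inside 114 mm wide; flat floor, 6 mm above the origin, from x = -144 to +105 mm. Side walls 50 mm high, 75 mm beyond x = 90; the -x end wall only 26 mm. Beads start between x = -11 and +101 mm; the floor on the -x side of them is bare.
- ramp_foot (a point): Foot of the plain ramp at the tray's +x end, at (105, 0, 6) mm in the tray's frame, axes as the tray's. From here the ramp rises at 48 degrees over the tray's full inner width to (145, 0, 50) mm, where it meets the upright +x end wall, 75 mm high.
- bead_0_center (a point): Centre of the red wooden bead, a ball of 30 mm diameter, 18 g, lacquered, with a dark hole drawn on it (no real hole). It rolls with a little rolling resistance.
- bead_1_center (a point): Centre of the yellow wooden bead, a ball of 30 mm diameter, 18 g, lacquered, with a dark hole drawn on it (no real hole). It rolls with a little rolling resistance.
- bead_2_center (a point): Centre of the blue wooden bead, a ball of 30 mm diameter, 18 g, lacquered, with a dark hole drawn on it (no real hole). It rolls with a little rolling resistance.
- bead_3_center (a point): Centre of the green wooden bead, a ball of 30 mm diameter, 18 g, lacquered, with a dark hole drawn on it (no real hole). It rolls with a little rolling resistance.
- bead_4_center (a point): Centre of the orange wooden bead, a ball of 30 mm diameter, 18 g, lacquered, with a dark hole drawn on it (no real hole). It rolls with a little rolling resistance.
- scoop: Loose metal scoop, about 0.13 kg, standing flat on the worktop. Origin: centre of the bowl's underside; +x points out of its open front, z up. Bowl floor 3 mm thick, x = -55 (back wall) to +55 (open front); 102 mm wide outside, 96 inside; side walls 46 mm high at the back falling to 8 mm in front; back wall 46 mm. Balance point near (-25, 0, 25) mm.
- scoop_grip (a point): Middle of the scoop's straight black handle, at (-102, 0, 71) mm in the scoop's frame, axes as the scoop's. The handle is 18 mm wide (y), 24 mm deep and 100 mm long; it rises to the rear from (-53, 0, 48) to (-143, 0, 90) mm, 25 degrees from level.
- scoop_lip (a point): Middle of the lip (1.2 mm thick) of the scoop's open front, at its underside, (55, 0, 0) mm in the scoop's frame; axes as the scoop's.
- bead_box: Fixed open box of darker wood that the beads go into, 130 (x) x 140 (y) x 72 mm high. Origin: centre of its underside, on the worktop; z up. Walls and floor 5 mm. Its lid is hinged along the +x rim and stands open there; the turnbutton is on the -x side, on a small block that sticks out 25 mm.
- lid (a joint): Hinge of the box's lid: 0 = fully shut; starts open, a little past upright, at 1.62 to 1.85 rad (1.85 = stop). Lid 132 x 140 x 8 mm, 0.12 kg; hinge line along the box's y through (67, 0, 72) mm in the box's frame. Friction holds it while near upright (above about 1.25 rad); pushed further shut, it falls shut by itself.
- lid_edge (a point): Middle of the lid's free edge, half-way through its thickness (132 mm from the hinge). Its x axis points from this edge to the hinge; z is the lid's outer face direction (up when shut, away from the box when open).
- turnbutton (a joint): Angle of the brass turnbutton, a bar 70 x 14 x 16 mm on an upright pin at its middle: 0 = along the box's y, beside the lid; pi/2 (stop) = square across, over the lid's edge. Starts at 0 to 0.25 rad. It grows anticlockwise from above: the end on the box's -y side swings to +x, over the lid. Friction about 0.05 N m; it stays where left.
- button_pivot (a point): Point on the turnbutton's upright pin at half the bar's height, (-78, 0, 91.5) mm in the box's frame; axes as the box's. The bar's underside is 83.5 mm and its top 99.5 mm above the worktop; the top of the shut lid is 80.5 mm.
- jar_teal: Paint jar with teal lid, 62 mm across, 72 mm high; bystander. Origin under its centre.
- ink_0: Dark ink bottle, 46 x 46 x 57 mm; bystander. Origin under its centre.
- stapler: Red stapler, 126 x 34 x 52 mm; bystander. Origin under its centre.
- tube_green: Green paint tube lying down, 103 x 36 x 28 mm; bystander. Origin under its centre.

How it is judged:
By the outcome, as a careful person would: the job done as asked, in the order asked, and still so for the second after the job is handed in, with the robot touching nothing.
It also fails if it takes over 72 s, if anything falls off the work surface, if the arm or the gripper's body presses on something with over 40 N, if the wrist force passes 120 N, or if a joint passes its speed limit or range.

## Working session

There is one attempt and no reset: what is moved stays moved. The work goes in short steps, Python scripts to look and compute and a tool call to move; the robot and the scene stay as the last step left them, time stands still between calls to the robot, and variables do not carry over. Pictures are saved under pics/ and viewed, about 8 in all and at most 12, crops included, and the job is handed in when it is done.

Besides the shell and the picture viewer there is one more tool, called as name(argument=value, ...), one argument or row to a line, values as JSON. jog_arm: Moves the arm, as the interface text tells. Its arguments: {"type":"object","properties":{"motion":{"type":"array","items":{"type":"array","items":{"type":"array","items":{"type":"number"}}}}},"required":["motion"]}

```bash
mkdir -p pics; cat > h.py <<'E'
import numpy as np,cv2
from rig import *
def snap(n,f):
    p,d=snapshot(n); cv2.imwrite(f'pics/{f}.png',p[:,:,::-1]); np.save(f'pics/{f}.npy',d); np.save(f'pics/{f}_rgb.npy',p); return p,d
def pts(n,d):
    c=get_calibration(n);K=np.array(c['camera_matrix']);T=np.array(c['world_from_camera'])
    v,u=np.mgrid[:420,:560]; x=(u-K[0,2])/K[0,0]*d; y=(v-K[1,2])/K[1,1]*d
    P=np.stack([x,y,d],-1)@T[:3,:3].T+T[:3,3]; P[d==0]=np.nan; return P
E
python3 - <<'E'
from h import *
o=get_obs();print({k:np.round(v,2) for k,v in o.items()})
for n in('side','top'):
    p,d=snap(n,n+'0');c=get_calibration(n);print(n,np.round(c['camera_matrix'],1).tolist(),np.round(c['world_from_camera'],3).tolist(),(d==0).mean())
E
```

```text
{'time_s': np.float64(0.0), 'q': array([70.2 , 34.38, -0.15, 91.68,  0.1 , 54.03, -4.57]), 'dq': array([ 0.03, -0.02, -0.04, -0.03, -0.02,  0.1 ,  0.04]), 'effort': array([ 0.000e+00, -7.650e+01,  1.500e+00, -2.523e+01, -5.000e-02,
        2.000e-02,  0.000e+00]), 'eef_pos': array([ 192.4 , -698.5 ,  217.77]), 'tcp_rot': array([-1.7991e+02,  1.0000e-02,  1.5410e+01]), 'wrist_force': array([ 0.27,  0.6 , -0.46]), 'ft_torque': array([-0.03, -0.06, -0.02]), 'grip_width': np.float64(92.89)}
side [[395.3, 0.0, 281.8], [0.0, 395.3, 210.0], [0.0, 0.0, 1.0]] [[-0.915, -0.241, 0.325, 103.686], [-0.404, 0.533, -0.743, 1002.922], [0.005, -0.811, -0.585, 772.487], [0.0, 0.0, 0.0, 1.0]] 0.003639455782312925
top [[485.2, 0.0, 273.3], [0.0, 485.2, 204.8], [0.0, 0.0, 1.0]] [[0.029, -0.988, 0.153, 307.428], [-0.999, -0.027, 0.017, 98.429], [-0.013, -0.153, -0.988, 1436.054], [0.0, 0.0, 0.0, 1.0]] 0.003822278911564626
```

View pics/top0.png

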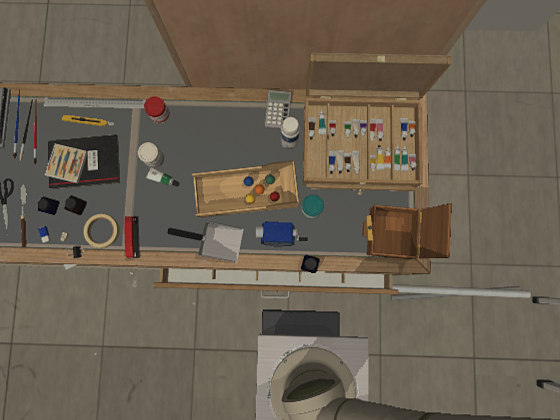

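View pics/side0.png

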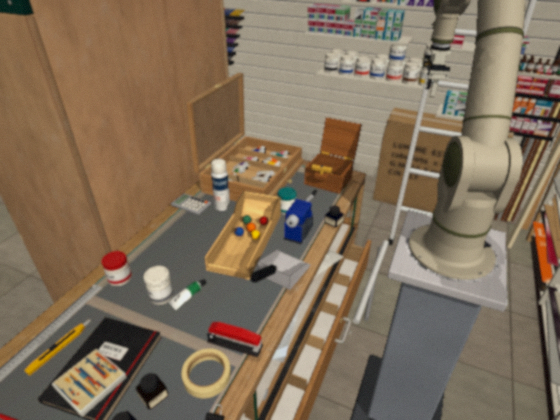

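```bash
python3 - <<'E'
from h import *
p=np.load('pics/top0_rgb.npy');d=np.load('pics/top0.npy');P=pts('top',d)
c=cv2.resize(p[145:280,155:465],None,fx=2.5,fy=2.5,interpolation=cv2.INTER_CUBIC);cv2.imwrite('pics/crop1.png',c[:,:,::-1])
hm=np.clip((P[145:280,155:465,2])*1.2+20,0,255)
cv2.imwrite('pics/hm1.png',cv2.applyColorMap(cv2.resize(np.nan_to_num(hm).astype(np.uint8),None,fx=2.5,fy=2.5,interpolation=cv2.INTER_NEAREST),cv2.COLORMAP_JET))
for uv in [(160,160),(220,160),(210,200),(225,245),(215,240),(185,235),(200,235),(278,233),(313,205),(310,263),(395,235),(369,228),(440,230),(248,181),(270,179),(259,189),(250,199),(275,196),(131,237),(162,178)]:
    print(uv,np.round(P[uv[1],uv[0]],0))
hsv=cv2.cvtColor(p,cv2.COLOR_RGB2HSV);
print([ (uv,hsv[uv[1],uv[0]].tolist()) for uv in [(248,181),(270,179),(259,189),(250,199),(275,196),(225,245),(369,228)]])
E
```

```text
(160, 160) [649. 463.  37.]
(220, 160) [664. 290.  -3.]
(210, 200) [538. 313.   5.]
(225, 245) [405. 263.  -2.]
(215, 240) [419. 293.   4.]
(185, 235) [425. 367.  81.]
(200, 235) [427. 327.  66.]
(278, 233) [436. 106.  96.]
(313, 205) [521.   9.  70.]
(310, 263) [358.  14.  53.]
(395, 235) [ 449. -238.    4.]
(369, 228) [ 457. -144.  100.]
(440, 230) [ 449. -317.  167.]
(248, 181) [593. 199.  37.]
(270, 179) [601. 135.  33.]
(259, 189) [570. 166.  37.]
(250, 199) [540. 192.  31.]
(275, 196) [550. 118.  35.]
(131, 237) [418. 530.  46.]
(162, 178) [598. 457.  21.]
[((248, 181), [107, 161, 106]), ((270, 179), [71, 101, 91]), ((259, 189), [11, 195, 182]), ((250, 199), [23, 182, 185]), ((275, 196), [1, 193, 128]), ((225, 245), [14, 26, 168]), ((369, 228), [107, 59, 69])]
```

View pics/crop1.png

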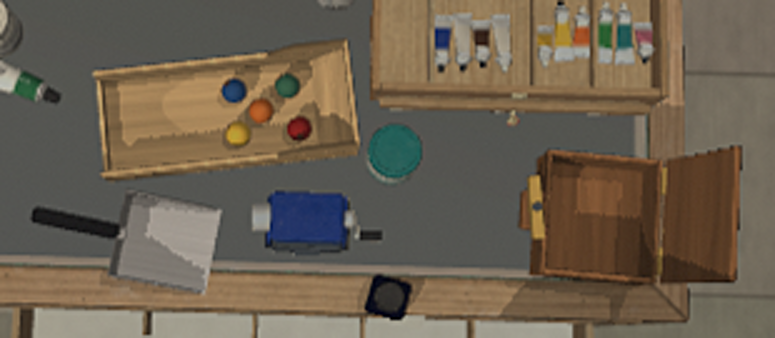

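```bash
cat >> h.py <<'E'
def ray(n,uv,z):
    c=get_calibration(n);K=np.array(c['camera_matrix']);T=np.array(c['world_from_camera'])
    uv=np.atleast_2d(np.array(uv,float)); r=np.c_[(uv-K[:2,2])/K[[0,1],[0,1]],np.ones(len(uv))]@T[:3,:3].T
    return T[:3,3]+r*((z-T[2,3])/r[:,2])[:,None]
def rect(X):
    (c,s,a)=cv2.minAreaRect(X.astype(np.float32)); return np.round(c,1),np.round(s,1),round(a,1)
E
python3 - <<'E'
from h import *
p=np.load('pics/top0_rgb.npy');d=np.load('pics/top0.npy');P=pts('top',d)
hsv=cv2.cvtColor(p,cv2.COLOR_RGB2HSV);H,S,V=[hsv[...,i].astype(int) for i in range(3)]
def reg(m,u0,u1,v0,v1):
    o=np.zeros_like(m);o[v0:v1,u0:u1]=m[v0:v1,u0:u1];return o
def big(m):
    n,l,s,_=cv2.connectedComponentsWithStats(m.astype(np.uint8));return l==1+np.argmax(s[1:,4])
Z=P[...,2]
# tray
t=big(reg((Z>18)&(Z<90),188,302,158,220)&(S>40)); print('tray pts',rect(P[t][:,:2]),t.sum())
c=lambda u,v:(155+u/2.5,145+v/2.5)
print('tray corners',ray('top',[c(94,72),c(106,177)],26).round(0)[:,:2].tolist(),ray('top',[c(348,40),c(358,146)],75).round(0)[:,:2].tolist())
# beads
for n,m in dict(red=((H<6)|(H>174))&(S>150)&(V<160),yel=(H>20)&(H<28)&(S>150),blu=(H>98)&(H<116)&(S>100),grn=(H>60)&(H<85)&(S>70),org=(H>7)&(H<15)&(S>170)).items():
    m=big(reg(m,235,290,165,212)); v,u=np.nonzero(m); print(n,m.sum(),ray('top',[u.mean(),v.mean()],21).round(1)[0,:2],np.median(Z[m]).round(0))
# scoop handle
h=big(reg((V<60),160,206,224,245)); v,u=np.nonzero(h); X=P[h]; X=X[X[:,2]>40]; 
print('handle',h.sum(),u.min(),u.max(),v.min(),v.max()); vx,vy,x0,y0=cv2.fitLine(X[:,:2].astype(np.float32),cv2.DIST_HUBER,0,.01,.01).ravel(); print('dir',np.degrees(np.arctan2(vy,vx)),x0,y0,np.percentile(X,[1,50,99],axis=0).round(0).tolist())
print('scoop front',ray('top',[c(222,209),c(206,293)],8).round(0)[:,:2].tolist(),'back',ray('top',[c(129,190),c(108,280)],46).round(0)[:,:2].tolist())
# box
b=big(reg((Z>55)&(Z<82),360,425,200,262)); print('box',rect(P[b][:,:2]),b.sum())
print('box corners',ray('top',[c(545,150),c(533,275),c(660,160),c(657,283)],72).round(0)[:,:2].tolist())
print('lid free corners z~200',ray('top',[c(741,146),c(737,282)],200).round(0)[:,:2].tolist())
y=big(reg((H>17)&(H<30)&(S>110)&(V>110),360,376,208,248)); v,u=np.nonzero(y); X=ray('top',np.c_[u,v],99.5)[:,:2]; print('button',rect(X),y.sum(),X.mean(0))
l=reg((Z>110),410,455,200,262); X=P[l]; print('lid',np.percentile(X,[1,5,50,95,99],axis=0).round(0).tolist()); A=np.c_[X[:,2],np.ones(len(X))]; print(np.linalg.lstsq(A,X[:,1],rcond=None)[0])
for n,(u,v) in dict(blue=(278,233),jar=(313,205),ink=(310,263)).items():
    m=reg(Z>20,u-24,u+30,v-16,v+16); print(n,np.percentile(P[m],[2,98],axis=0).round(0).tolist())
E
```

```text
tray pts (array([568.7, 207.5]), array([128.3, 301. ]), 7.6) 1403
tray corners [[612.0, 366.0], [487.0, 345.0]] [[647.0, 66.0], [524.0, 51.0]]
red 63 [553.  121.6] 31.0
yel 48 [543.1 193.5] 30.0
blu 60 [595.7 199.6] 30.0
grn 60 [603.4 136.9] 31.0
org 67 [572.9 167. ] nan
handle 229 167 202 228 239
dir 81.255516 428.64325 367.80283 [[416.0, 323.0, 55.0], [429.0, 368.0, 79.0], [442.0, 414.0, 99.0]]
scoop front [[455.0, 208.0], [355.0, 223.0]] back [[470.0, 314.0], [366.0, 333.0]]
box (array([ 454.6, -226.6]), array([140.7, 140.8]), 86.5) 588
box corners [[526.0, -161.0], [384.0, -147.0], [518.0, -291.0], [379.0, -285.0]]
lid free corners z~200 [[515.0, -337.0], [375.0, -329.0]]
button (array([ 458.1, -144.2]), array([69.7, 14.2]), 4.3) 114 [ 458.62148962 -144.49358964]
lid [[379.0, -335.0, 111.0], [385.0, -331.0, 116.0], [446.0, -317.0, 162.0], [511.0, -302.0, 198.0], [516.0, -299.0, 201.0]]
[  -0.30338088 -267.64422278]
blue [[406.0, 35.0, 45.0], [469.0, 165.0, 116.0]]
jar [[493.0, -16.0, 27.0], [566.0, 77.0, 76.0]]
ink [[336.0, -11.0, 26.0], [381.0, 35.0, 61.0]]
```

```bash
cat >> h.py <<'E'
from scipy.spatial.transform import Rotation as R
def eul(r): return R.from_euler('xyz',r,degrees=True)
def plan(*tg,start=None):
    o=get_obs(); p0,r0=(o['eef_pos'],o['tcp_rot']) if start is None else start
    R0=eul(r0)
    for p,r in tg:
        rv=(R0.inv()*eul(r)).as_rotvec(); s=R0.inv().apply(np.array(p)-p0)
        print(np.round(rv,3).tolist()+np.round(s,1).tolist(), 'dist',np.linalg.norm(s).round(0),'deg',np.degrees(np.linalg.norm(rv)).round(0))
E
python3 - <<'E'
from h import *
A=([420,-520,330],[180,0,35]);B=([580,-200,330],[180,0,60]);C=([560,120,300],[180,0,81.3]);D=([426.5,360.5,150],[180,0,81.3])
plan(A,B); plan(C,D,start=B)
E
```

```text
[-0.001, -0.0, -0.342, 266.8, -111.8, -112.0] dist 310.0 deg 20.0
[-0.001, -0.0, -0.778, 506.1, -377.8, -111.7] dist 641.0 deg 45.0
[-0.0, 0.0, -0.372, 267.1, -177.3, 30.0] dist 322.0 deg 21.0
[-0.0, 0.0, -0.372, 408.7, -413.2, 180.0] dist 608.0 deg 21.0
```

jog_arm(
  motion=[
    [[0,0,-0.34,267,-112,-112,100],[0,0,-0.34,267,-112,-112,100],[0,0,-0.34,267,-112,-112,100],[0,0,-0.34,267,-112,-112,100],[0,0,-0.34,267,-112,-112,100],[0,0,-0.34,267,-112,-112,100],[0,0,-0.78,506,-378,-112,100],[0,0,-0.78,506,-378,-112,100],[0,0,-0.78,506,-378,-112,100],[0,0,-0.78,506,-378,-112,100],[0,0,-0.78,506,-378,-112,100],[0,0,-0.78,506,-378,-112,100]],
  ],
)

```text
time_s: 1.3
eef_pos: [549.9, -257.1, 329.4]
tcp_rot: [-179.9, -0.0, 60.1]
wrist_force: [0.5, -1.2, 0.4]
grip_width: 93.0
```

```bash
python3 - <<'E'
from h import *
C=([560,120,300],[180,0,81.3]);D=([426.5,360.5,150],[180,0,81.3])
plan(C,D)
E
```

```text
[-0.001, -0.001, -0.37, 331.8, -179.3, 29.9] dist 378.0 deg 21.0
[-0.001, -0.001, -0.37, 473.6, -414.8, 180.4] dist 655.0 deg 21.0
```

jog_arm(
  motion=[
    [[0,0,-0.37,332,-179,30,100],[0,0,-0.37,332,-179,30,100],[0,0,-0.37,332,-179,30,100],[0,0,-0.37,332,-179,30,100],[0,0,-0.37,332,-179,30,100],[0,0,-0.37,332,-179,30,100],[0,0,-0.37,332,-179,30,100],[0,0,-0.37,474,-415,180,100],[0,0,-0.37,474,-415,180,100],[0,0,-0.37,474,-415,180,100],[0,0,-0.37,474,-415,180,100],[0,0,-0.37,474,-415,180,100]],
  ],
)

```text
time_s: 2.5
eef_pos: [460.2, 291.6, 188.9]
tcp_rot: [-179.9, -0.1, 81.2]
wrist_force: [1.3, 0.7, 0.1]
grip_width: 92.9
```

jog_arm(
  motion=[
    [[0,0,0,0,0,0,60],[0,0,0,0,0,0,60]],
  ],
)

```text
time_s: 2.7
eef_pos: [459.0, 292.4, 188.2]
tcp_rot: [-179.8, 0.0, 81.4]
wrist_force: [-0.0, 0.1, -0.2]
grip_width: 81.5
```

```bash
python3 - <<'E'
from h import *
D=([426.5,360.5,150],[180,0,81.3]);plan(D); print(get_obs()['q'].round(0))
E
```

```text
[-0.003, 0.0, 0.002, 62.5, -42.2, 38.3] dist 85.0 deg 0.0
[-19.  26. -27. 116.  17.  42. -65.]
```

jog_arm(
  motion=[
    [[0,0,0,63,-42,38,60],[0,0,0,63,-42,38,60],[0,0,0,63,-42,70,60],[0,0,0,63,-42,100,60],[0,0,0,63,-42,130,60],[0,0,0,63,-42,141,60],[0,0,0,63,-42,141,60]],
  ],
)

```text
time_s: 3.4
eef_pos: [427.1, 359.5, 46.6]
tcp_rot: [-179.8, 0.1, 81.3]
wrist_force: [-0.4, -0.0, -0.1]
grip_width: 56.1
```

```bash
python3 - <<'E'
from h import *
p,d=snap('side','side1');q,e=snap('top','top1')
a=cv2.resize(p[190:330,180:380],(600,420),interpolation=cv2.INTER_CUBIC);cv2.imwrite('pics/c2.png',a[:,:,::-1])
o=get_obs();print(o['eef_pos'],o['tcp_rot'],o['wrist_force'])
E
```

```text
[427.49310175 360.76355885  48.30903996] [-1.79894442e+02 -2.91664791e-02  8.13656024e+01] [-0.43305673  0.86405994 -0.66410922]
```

View pics/c2.png

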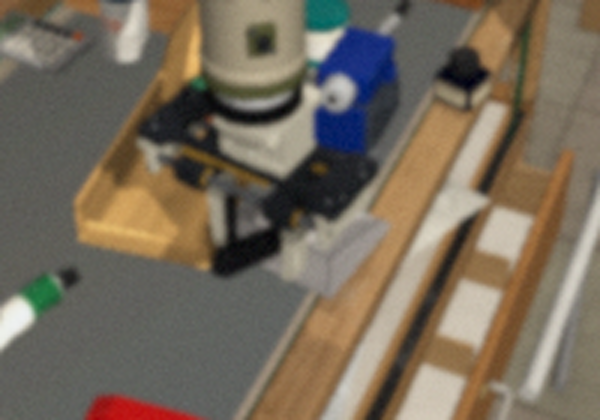

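The side view shows the fingers straddling the black handle (crop ~(250,240)), with the bowl to its right. I'll close on it.

jog_arm(
  motion=[
    [[0,0,0,0,0,0,0],[0,0,0,0,0,0,0],[0,0,0,0,0,0,0],[0,0,0,0,0,0,0],[0,0,0,0,0,0,0],[0,0,0,0,0,0,0],[0,0,0,0,0,0,0],[0,0,0,0,0,0,0]],
  ],
)

```text
time_s: 4.3
eef_pos: [427.5, 360.9, 48.4]
tcp_rot: [-179.9, -0.0, 81.4]
wrist_force: [-0.6, -0.8, 3.9]
grip_width: 17.7
```

jog_arm(
  motion=[
    [[0,0,0,0,0,-40,0],[0,0,0,0,0,-80,0],[0,0,0,0,0,-100,0],[0,0,-0.14,18,50,-100,0],[0,0,-0.28,35,90,-100,0],[0,0,-0.28,35,115,-100,0],[0,0,-0.28,35,115,-100,0],[0,0,-0.28,35,115,-100,0]],
  ],
)

```text
time_s: 5.1
eef_pos: [546.3, 377.5, 147.3]
tcp_rot: [-179.8, -0.0, 97.3]
wrist_force: [-0.1, 0.1, -1.1]
grip_width: 17.8
```

```bash
python3 - <<'E'
from h import *
p,d=snap('side','side2');q,e=snap('top','top2')
a=cv2.resize(p[185:285,190:330],(560,400),interpolation=cv2.INTER_CUBIC);b=cv2.resize(q[140:240,130:330],(800,400),interpolation=cv2.INTER_CUBIC)
cv2.imwrite('pics/c3.png',np.vstack([cv2.resize(a,(420,300)),cv2.resize(b,(600,300))[:, :420]*0+0,])[:1,:,::-1]) if 0 else None
cv2.imwrite('pics/c3.png',np.hstack([cv2.resize(a,(392,280)),cv2.resize(q[150:240,190:320],(404,280),interpolation=cv2.INTER_CUBIC)])[:,:,::-1])
o=get_obs();print(o['eef_pos'],o['tcp_rot'],o['wrist_force'],o['ft_torque'],o['q'].round(0))
E
```

```text
[545.18492843 378.27612068 147.97980631] [-1.79847969e+02 -4.83517503e-02  9.74712648e+01] [ 0.82940196 -0.47244422 -0.94934662] [ 0.0302746  -0.09972199  0.00356048] [-21.  37. -30. 102.  24.  47. -55.]
```

View pics/c3.png

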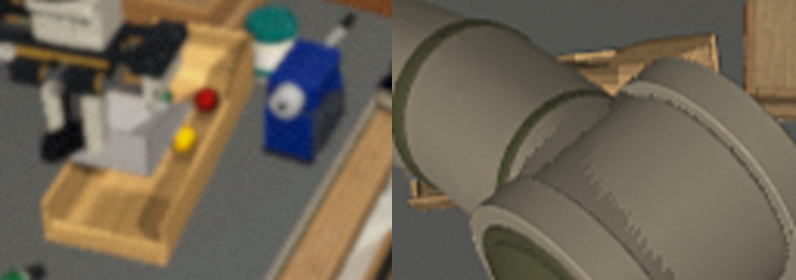

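```bash
python3 - <<'E'
from h import *
d=np.load('pics/side2.npy');p=np.load('pics/side2_rgb.npy');P=pts('side',d)
for z,uvs in ((99.6,[(216.8,242.9),(243.6,246.4)]),(99.6,[(258.6,221.8)])): print(ray('side',uvs,z).round(1).tolist())
R0=eul([180,0,97.4]); T0=np.array([545.5,378,148]); off=np.array([92,0,-48.4])
hsv=cv2.cvtColor(p,cv2.COLOR_RGB2HSV)
m=np.zeros(d.shape,bool); m[215:250,212:262]=1; m&=(hsv[...,1]<60)&(P[...,2]>85)
X=P[m]; S=R0.inv().apply(X-T0)*[-1,1,-1]+[-92,0,48.4]   # scoop frame nominal
ok=(abs(S[:,1])<75)&(S[:,0]>-80)&(S[:,0]<70); S=S[ok]
bw=S[(S[:,0]<-45)&(abs(S[:,1])<40)&(S[:,2]<46)]
for nm,A in (('back',bw),('side',S[(abs(S[:,1])>44)&(S[:,0]>-45)])):
    print(nm,len(A),np.percentile(A,[2,50,98],axis=0).round(1).tolist())
A=np.c_[bw[:,1:],np.ones(len(bw))];print('x=a y+b z+c',np.linalg.lstsq(A,bw[:,0],rcond=None)[0].round(3))
# tray bearings
q=np.load('pics/side2_rgb.npy'); h=P[...,2]
m=np.zeros(d.shape,bool); m[190:285,190:285]=1; W=P[m&(h>10)&(h<60)&(hsv[...,1]>90)&(hsv[...,0]<26)]
tr=R.from_euler('z',-82.7,degrees=True).inv().apply(W-[568,207.5,0]); print('tray',np.percentile(tr,[1,99],axis=0).round(1).tolist())
e=tr[(tr[:,0]<-110)&(abs(tr[:,1])<45)&(tr[:,2]>8)]; print('endwall',np.percentile(e,[2,50,98],axis=0).round(1).tolist())
E
```

```text
[[572.5, 352.0, 99.6], [502.3, 335.6, 99.6]]
[[513.7, 226.5, 99.6]]
back 208 [[-62.7, -38.8, 0.9], [-60.5, -18.7, 17.4], [-58.1, 26.1, 43.9]]
side 147 [[-43.8, -51.5, 2.7], [-9.2, -49.9, 18.2], [35.0, 49.9, 38.8]]
x=a y+b z+c [ 1.1000e-02  2.0000e-03 -6.0323e+01]
tray [[-155.5, -64.7, 10.6], [240.3, 95.2, 58.7]]
endwall [[-156.1, -43.6, 10.6], [-153.4, -0.8, 20.2], [-148.7, 43.3, 25.9]]
```

jog_arm(
  motion=[
    [[0,0,0,0,0,30,0],[0,0,0,0,0,50,0],[0,0,0,0,0,65,0],[0,0,0,0,0,80,0],[0,0,0,0,0,90,0],[0,0,0,0,0,91,0],[0,0,0,0,0,91,0]],
  ],
)

```text
time_s: 5.9
eef_pos: [544.9, 378.5, 57.1]
tcp_rot: [-179.8, -0.1, 97.5]
wrist_force: [0.3, -0.1, -1.2]
grip_width: 17.9
```

jog_arm(
  motion=[
    [[0,0,0,0,0,1,0],[0,0,0,0,0,2,0],[0,0,0,0,0,2,0]],
  ],
)

```text
time_s: 6.2
eef_pos: [545.1, 378.7, 55.5]
tcp_rot: [-179.9, -0.1, 97.5]
wrist_force: [-0.2, 0.5, -1.5]
grip_width: 17.4
```

jog_arm(
  motion=[
    [[0,0,0,0,0,1,0],[0,0,0,0,0,1.5,0],[0,0,0,0,0,1.5,0]],
  ],
)

```text
time_s: 6.5
eef_pos: [545.3, 378.8, 54.5]
tcp_rot: [-179.9, -0.1, 97.5]
wrist_force: [-0.2, 0.5, 4.2]
grip_width: 17.9
```

```bash
python3 - <<'E'
from h import *
p,d=snap('side','side3')
cv2.imwrite('pics/c4.png',cv2.resize(p[175:285,200:310],(600,600),interpolation=cv2.INTER_CUBIC)[:,:,::-1])
for i in range(2): o=get_obs();print(o['eef_pos'].round(1),o['tcp_rot'].round(2),o['wrist_force'].round(2),o['ft_torque'].round(3))
E
```

```text
[545.3 378.8  54.5] [-1.7991e+02 -8.0000e-02  9.7470e+01] [ 0.37 -0.46  5.63] [-0.329  0.05   0.023]
[545.3 378.8  54.5] [-1.7991e+02 -8.0000e-02  9.7470e+01] [ 0.37 -0.46  5.63] [-0.329  0.05   0.023]
```

View pics/c4.png

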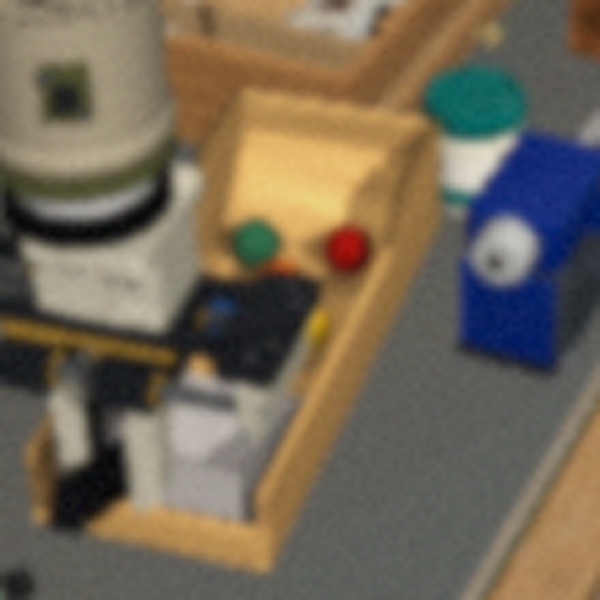

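jog_arm(
  motion=[
    [[0,0,0,-5,0,0.6,0],[0,0,0,-10,0,0.6,0],[0,0,0,-15,0,0.6,0],[0,0,0,-20,0,0.6,0],[0,0,0,-25,0,0.6,0],[0,0,0,-30,0,0.6,0],[0,0,0,-35,0,0.6,0],[0,0,0,-40,0,0.6,0],[0,0,0,-45,0,0.6,0],[0,0,0,-50,0,0.6,0],[0,0,0,-55,0,0.6,0],[0,0,0,-60,0,0.6,0]],
  ],
)

```text
time_s: 7.75
eef_pos: [553.5, 320.4, 54.5]
tcp_rot: [180.0, -0.2, 97.5]
wrist_force: [0.7, 4.4, 6.6]
grip_width: 17.7
```

jog_arm(
  motion=[
    [[0,0,0,-5,0,0.6,0],[0,0,0,-10,0,0.6,0],[0,0,0,-15,0,0.6,0],[0,0,0,-20,0,0.6,0],[0,0,0,-25,0,0.6,0],[0,0,0,-30,0,0.6,0],[0,0,0,-35,0,0.6,0],[0,0,0,-40,0,0.6,0],[0,0,0,-45,0,0.6,0]],
  ],
)

```text
time_s: 8.65
eef_pos: [559.8, 277.2, 54.6]
tcp_rot: [179.9, -0.3, 97.5]
wrist_force: [-1.0, 4.0, 6.5]
grip_width: 17.7
```

```bash
python3 - <<'E'
from h import *
p,d=snap('side','side4');q,e=snap('top','top4')
cv2.imwrite('pics/c5.png',np.hstack([cv2.resize(p[170:270,215:305],(405,450),interpolation=cv2.INTER_CUBIC),cv2.resize(q[150:230,200:310],(390,450),interpolation=cv2.INTER_CUBIC)])[:,:,::-1])
o=get_obs();x=R.from_euler('z',-82.7,degrees=True).inv().apply(o['eef_pos']-[568,207.5,0]);print(o['eef_pos'].round(1),x.round(1),'lip',x[0]+147,o['tcp_rot'].round(2),o['wrist_force'].round(2),o['ft_torque'].round(3))
E
```

```text
[560.  276.2  54.5] [-69.1   0.7  54.5] lip 77.85876538280122 [179.91  -0.28  97.47] [0.56 1.19 8.2 ] [-0.153  0.107 -0.13 ]
```

View pics/c5.png

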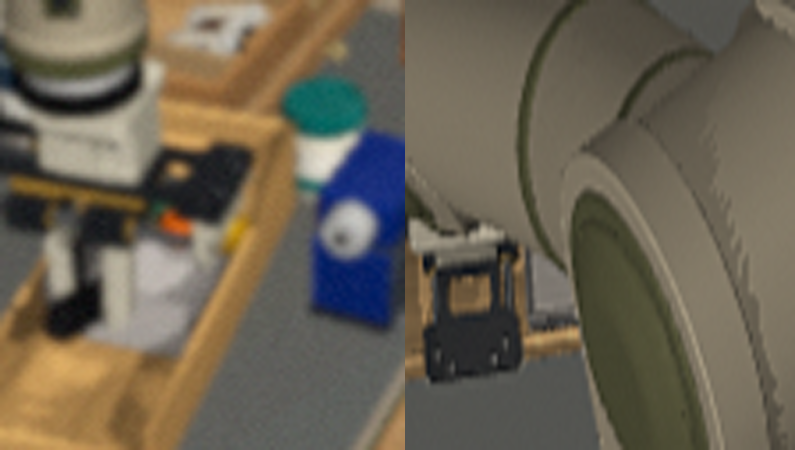

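jog_arm(
  motion=[
    [[0,0,0,-4,0,0.5,0],[0,0,0,-8,0,0.5,0],[0,0,0,-12,0,0.5,0],[0,0,0,-16,0,0.5,0],[0,0,0,-20,0,0.5,0],[0,0,0,-20,0,0.5,0]],
  ],
)

```text
time_s: 9.35
eef_pos: [563.2, 256.9, 54.6]
tcp_rot: [179.8, -0.4, 97.5]
wrist_force: [0.8, 2.0, 6.9]
grip_width: 17.7
```

jog_arm(
  motion=[
    [[0,0,0,-1,0,0.5,0],[0,0,0,-2,0,0.5,0],[0,0,0,-3,0,0.5,0],[0,0,0,-4,0,0.5,0],[0,0,0,-4,0,0.5,0]],
  ],
)

```text
time_s: 9.85
eef_pos: [564.1, 254.2, 54.7]
tcp_rot: [179.7, -0.5, 97.5]
wrist_force: [-0.3, 3.9, 6.7]
grip_width: 17.6
```

jog_arm(
  motion=[
    [[0,0,0,-1.5,0,0.4,0],[0,0,0,-3,0,0.4,0],[0,0,0,-4,0,0.4,0],[0,0,0,-4,0,0.4,0]],
  ],
)

```text
time_s: 10.25
eef_pos: [564.9, 250.9, 54.7]
tcp_rot: [179.7, -0.5, 97.5]
wrist_force: [0.1, 2.5, 4.8]
grip_width: 18.1
```

jog_arm(
  motion=[
    [[0,0,0,-1.5,0,0.4,0],[0,0,0,-3,0,0.4,0],[0,0,0,-3,0,0.4,0]],
  ],
)

```text
time_s: 10.55
eef_pos: [565.6, 248.6, 54.7]
tcp_rot: [179.6, -0.6, 97.5]
wrist_force: [-0.2, 1.8, 7.0]
grip_width: 17.5
```

jog_arm(
  motion=[
    [[0,0,0,-1.5,0,0.3,0],[0,0,0,-3,0,0.3,0],[0,0,0,-3,0,0.3,0]],
  ],
)

```text
time_s: 10.85
eef_pos: [566.0, 246.9, 54.8]
tcp_rot: [179.6, -0.7, 97.5]
wrist_force: [-0.2, 4.5, 6.1]
grip_width: 17.8
```

```bash
python3 - <<'E'
from h import *
p,d=snap('side','side5')
o=get_obs();x=R.from_euler('z',-82.7,degrees=True).inv().apply(o['eef_pos']-[568,207.5,0]);print(o['eef_pos'].round(1),x.round(1),'lip',x[0]+147,o['tcp_rot'].round(2),o['wrist_force'].round(2),o['ft_torque'].round(3))
cv2.imwrite('pics/c6.png',cv2.resize(p[170:260,220:310],(600,600),interpolation=cv2.INTER_CUBIC)[:,:,::-1])
E
```

```text
[566.  246.9  54.8] [-39.3   3.   54.8] lip 107.69979118785491 [179.56  -0.72  97.53] [-1.47  4.64  5.17] [ 0.618  0.379 -0.159]
```

View pics/c6.png

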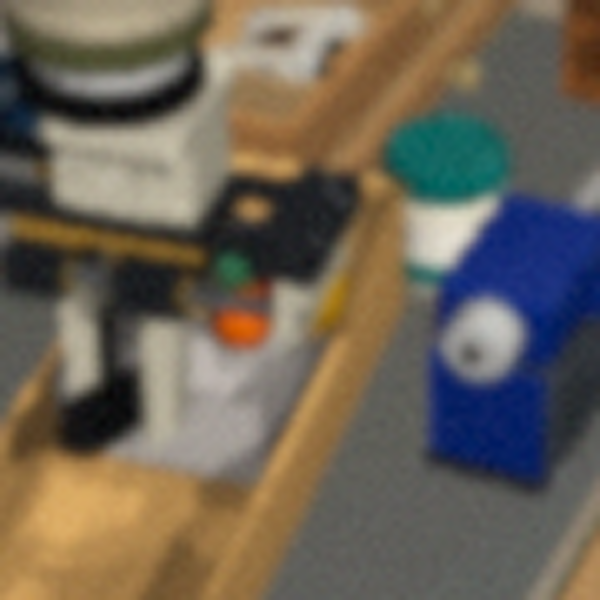

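jog_arm(
  motion=[
    [[0,-0.026,0,-3.3,0,-1.1,0],[0,-0.052,0,-6.7,0,-2.2,0],[0,-0.096,0,-9.5,0,-0.7,0],[0,-0.14,0,-12.7,0,0.9,0],[0,-0.183,0,-16,0,2.6,0],[0,-0.227,0,-20,0,4.3,0],[0,-0.288,0,-24,0,6.7,0],[0,-0.349,0,-29,0,9.2,0],[0,-0.349,0,-29,0,9.2,0],[0,-0.349,0,-29,0,9.2,0]],
  ],
)

```text
time_s: 11.9
eef_pos: [569.6, 218.3, 44.8]
tcp_rot: [179.6, 19.2, 97.4]
wrist_force: [-1.1, 3.8, -1.4]
grip_width: 18.2
```

```bash
python3 - <<'E'
from h import *
p,d=snap('side','side6')
o=get_obs();rel=(eul([180,0,97.3]).inv()*eul(o['tcp_rot'])).as_rotvec(degrees=True);x=R.from_euler('z',-82.7,degrees=True).inv().apply(o['eef_pos']-[568,207.5,0]);print(o['eef_pos'].round(1),x.round(1),rel.round(2),o['wrist_force'].round(2),o['ft_torque'].round(3),o['q'].round(0))
cv2.imwrite('pics/c7.png',cv2.resize(p[160:250,220:310],(600,600),interpolation=cv2.INTER_CUBIC)[:,:,::-1])
E
```

```text
[569.8 218.2  45.1] [-10.4   3.1  45.1] [ -0.46 -19.21  -0.14] [-0.78  1.91 -1.2 ] [ 0.893  0.096 -0.054] [-27.  43. -14. 110.  39.  45. -62.]
```

View pics/c7.png

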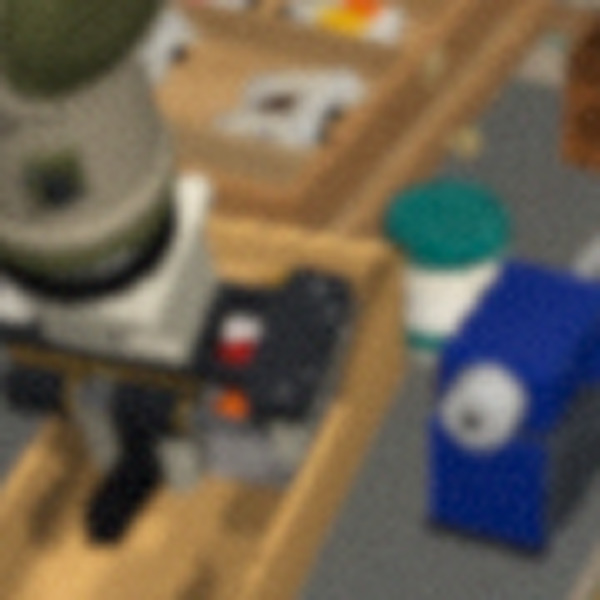

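```bash
cat >> h.py <<'E'
def sc(lip,yaw,th):
    Rs=R.from_euler('z',yaw,degrees=True)*R.from_euler('y',-th,degrees=True)
    return np.array(lip)+Rs.apply([-147,0,48.4]),(Rs*R.from_euler('y',180,degrees=True)).as_euler('xyz',degrees=True)
def tray(x,y,z): return R.from_euler('z',-82.7,degrees=True).apply([x,y,z])+[568,207.5,0]
def box(x,y,z): return R.from_euler('z',-93.5,degrees=True).apply([x,y,z])+[453,-222,0]
E
python3 - <<'E'
from h import *
plan(sc(tray(140,3,66),-82.6,24),sc(tray(132,3,100),-82.6,29),sc(tray(110,3,150),-82.6,30),sc(tray(100,3,200),-82.6,30))
E
```

```text
[0.008, -0.084, -0.001, 1.6, -0.3, -6.2] dist 6.0 deg 5.0
[0.008, -0.171, -0.001, 0.6, -0.2, -27.7] dist 28.0 deg 10.0
[0.008, -0.188, -0.001, 5.3, 0.3, -79.5] dist 80.0 deg 11.0
[0.008, -0.188, -0.001, -1.7, 0.7, -130.0] dist 130.0 deg 11.0
```

jog_arm(
  motion=[
    [[0,-0.04,0,1,0,-3,0],[0,-0.084,0,1.6,0,-6,0],[0,-0.13,0,1,0,-16,0],[0,-0.17,0,0.6,0,-28,0],[0,-0.188,0,2,0,-45,0],[0,-0.188,0,4,0,-62,0],[0,-0.188,0,5,0,-80,0],[0,-0.188,0,3,0,-97,0],[0,-0.188,0,1,0,-114,0],[0,-0.188,0,-2,0,-130,0],[0,-0.188,0,-2,0,-130,0],[0,-0.188,0,-2,0,-130,0]],
  ],
)

```text
time_s: 13.15
eef_pos: [563.7, 258.3, 168.8]
tcp_rot: [179.5, 30.0, 97.2]
wrist_force: [-0.1, -0.6, -2.5]
grip_width: 17.7
```

```bash
python3 - <<'E'
from h import *
p,d=snap('side','side7');q,e=snap('top','top7')
o=get_obs();print(o['wrist_force'].round(2),o['eef_pos'].round(1),o['tcp_rot'].round(1),o['q'].round(0))
cv2.imwrite('pics/c8.png',np.hstack([cv2.resize(p[140:260,215:315],(375,450),interpolation=cv2.INTER_CUBIC),cv2.resize(q[130:240,190:320],(420,450),interpolation=cv2.INTER_CUBIC)])[:,:,::-1])
Y=-93.5
w=[sc([510,-20,200],-88,30),sc(box(-10,0,190),Y,30),sc(box(-10,0,150),Y,10),sc(box(-10,0,112),Y,2)]
plan(*w)
plan(*w[2:],start=w[1])
E
```

```text
[ 0.5  -0.21 -2.88] [563.3 258.  167.8] [179.6  30.   97.3] [-35.  38. -13. 101.  34.  67. -60.]
[0.054, 0.0, 0.08, -102.6, -74.6, 58.1] dist 139.0 deg 6.0
[0.102, -0.0, 0.163, -258.1, -141.2, 159.0] dist 334.0 deg 11.0
[0.072, 0.348, 0.179, -263.5, -140.8, 146.3] dist 333.0 deg 23.0
[0.06, 0.487, 0.185, -258.9, -141.8, 163.2] dist 337.0 deg 30.0
[0.0, 0.349, 0.0, -5.4, 0.0, -12.7] dist 14.0 deg 20.0
[-0.0, 0.489, -0.0, -0.9, -0.0, 4.2] dist 4.0 deg 28.0
```

View pics/c8.png

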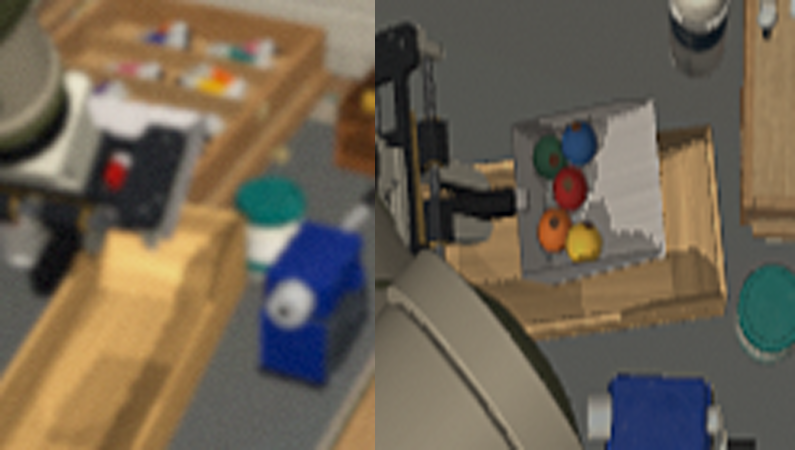

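jog_arm(
  motion=[
    [[0.004,0,0.006,-7,-5,4,0],[0.012,0,0.018,-23,-16,13,0],[0.023,0,0.034,-43,-31,24,0],[0.033,0,0.05,-64,-46,36,0],[0.044,0,0.066,-84,-61,48,0],[0.054,0,0.08,-103,-75,58,0],[0.061,0,0.092,-125,-84,72,0],[0.068,0,0.104,-147,-94,87,0],[0.075,0,0.116,-169,-103,101,0],[0.082,0,0.127,-192,-113,116,0],[0.089,0,0.139,-214,-122,130,0],[0.096,0,0.151,-230,-130,142,0]],
  ],
)

```text
time_s: 14.45
eef_pos: [468.4, -29.3, 159.0]
tcp_rot: [-179.9, 30.1, 87.2]
wrist_force: [0.3, -0.4, -1.7]
grip_width: 17.7
```

```bash
python3 - <<'E'
from h import *
q,e=snap('top','top8'); p,d=snap('side','side8')
o=get_obs();print(o['wrist_force'].round(2),o['eef_pos'].round(1),o['tcp_rot'].round(1),o['q'].round(0))
# re-measure box with both depth views
P=pts('top',e);Z=P[...,2];m=np.zeros(Z.shape,bool);m[195:265,360:430]=1
for lo,hi in((64,80),):
    X=P[m&(Z>lo)&(Z<hi)]; B=R.from_euler('z',-93.5,degrees=True).inv().apply(X-[453,-222,0]); print(len(B),np.percentile(B,[1,5,95,99],axis=0).round(1).tolist())
w=[sc(box(-5,0,190),-93.5,30),sc(box(-5,0,150),-93.5,10),sc(box(-5,0,112),-93.5,2),sc(box(-5,0,92),-93.5,-15),sc(box(0,0,75),-93.5,-30),sc(box(0,0,62),-93.5,-45)]
plan(*w)
plan(*w[1:],start=w[0])
E
```

```text
[ 0.63  1.02 -1.57] [467.8 -30.5 159. ] [-179.8   30.1   87.1] [-18.  28.  -7. 126.  41.  49. -61.]
362 [[-63.4, -68.2, 64.6], [-60.6, -67.7, 65.7], [71.4, 69.9, 78.2], [72.9, 71.1, 79.5]]
[0.002, 0.003, 0.009, -30.4, -3.4, 18.3] dist 36.0 deg 1.0
[0.0, 0.352, 0.009, -35.8, -3.4, 5.6] dist 36.0 deg 20.0
[-0.001, 0.491, 0.009, -31.3, -3.4, 22.5] dist 39.0 deg 28.0
[-0.002, 0.788, 0.009, -58.7, -3.6, 13.5] dist 60.0 deg 45.0
[-0.003, 1.05, 0.009, -92.6, -3.9, 17.5] dist 94.0 deg 60.0
[-0.004, 1.312, 0.008, -126.4, -4.2, 25.8] dist 129.0 deg 75.0
[0.0, 0.349, 0.0, -5.4, 0.0, -12.7] dist 14.0 deg 20.0
[-0.0, 0.489, -0.0, -0.9, -0.0, 4.2] dist 4.0 deg 28.0
[0.0, 0.785, 0.0, -28.3, -0.0, -4.9] dist 29.0 deg 45.0
[0.0, 1.047, 0.0, -62.2, 0.0, -1.0] dist 62.0 deg 60.0
[0.0, 1.309, 0.0, -96.0, 0.0, 7.2] dist 96.0 deg 75.0
```

jog_arm(
  motion=[
    [[0,0,0,-12,-3,7,0],[0,0,0.009,-30,-3,18,0],[0,0.12,0.009,-32,-3,14,0],[0,0.235,0.009,-34,-3,10,0],[0,0.32,0.009,-36,-3,6,0],[0,0.38,0.009,-35,-3,10,0],[0,0.42,0.009,-34,-3,14,0],[0,0.42,0.009,-34,-3,14,0]],
  ],
)

```text
time_s: 15.35
eef_pos: [461.8, -69.6, 163.7]
tcp_rot: [-179.9, 6.1, 86.3]
wrist_force: [0.5, 0.5, -2.0]
grip_width: 17.5
```

```bash
python3 - <<'E'
from h import *
q,e=snap('top','top9')
o=get_obs();print(o['wrist_force'].round(2),o['eef_pos'].round(1),o['tcp_rot'].round(1),o['q'].round(0))
P=pts('top',e);Z=P[...,2];m=np.zeros(Z.shape,bool);m[195:275,310:440]=1
hsv=cv2.cvtColor(q,cv2.COLOR_RGB2HSV);S=hsv[...,1]
g=m&(S<45)&(Z>100)&(Z<165)
B=R.from_euler('z',-93.5,degrees=True).inv().apply(P[g]-[453,-222,0]);print(len(B),np.percentile(B,[1,50,99],axis=0).round(0).tolist())
w=[sc(box(-5,0,112),-93.5,2),sc(box(-5,0,102),-93.5,-7),sc(box(-5,0,92),-93.5,-15),sc(box(0,0,75),-93.5,-30),sc(box(0,0,62),-93.5,-45)]
plan(*w)
cv2.imwrite('pics/c9.png',cv2.resize(q[180:280,310:450],(700,500),interpolation=cv2.INTER_CUBIC)[:,:,::-1])
E
```

```text
[ 0.23  0.29 -2.67] [462.  -68.7 163.8] [-179.9    6.2   86.3] [ 10.  23. -17. 127.  22.  34. -29.]
53 [[-36.0, 30.0, 125.0], [-15.0, 45.0, 132.0], [-5.0, 51.0, 152.0]]
[-0.001, 0.073, -0.003, 1.0, 0.3, 8.5] dist 9.0 deg 4.0
[-0.001, 0.23, -0.003, -8.9, 0.4, -3.2] dist 10.0 deg 13.0
[-0.001, 0.369, -0.003, -20.4, 0.4, -10.9] dist 23.0 deg 21.0
[-0.0, 0.631, -0.003, -53.0, 0.5, -21.0] dist 57.0 deg 36.0
[0.0, 0.893, -0.003, -87.3, 0.6, -27.1] dist 91.0 deg 51.0
```

View pics/c9.png

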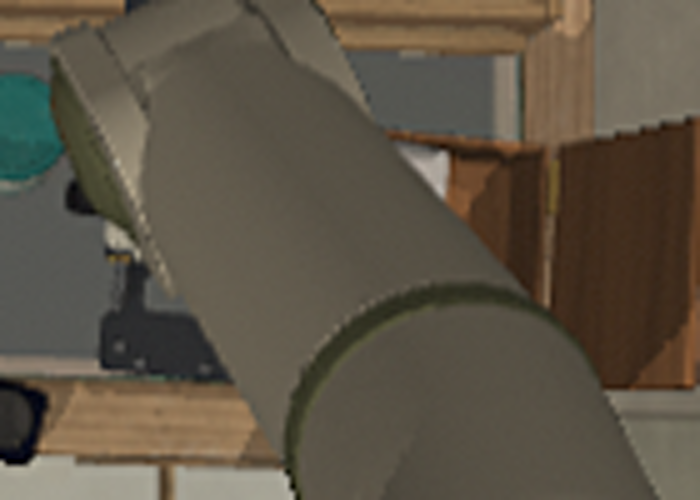

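jog_arm(
  motion=[
    [[0,0.073,0,1,0,8.5,0],[0,0.15,0,-4,0,3,0],[0,0.23,0,-9,0,-3,0],[0,0.3,0,-15,0,-7,0],[0,0.37,0,-20,0,-11,0],[0,0.5,0,-37,0,-16,0],[0,0.63,0,-53,0,-21,0],[0,0.76,0,-70,0,-24,0],[0,0.89,0,-87,0,-27,0],[0,0.89,0,-87,0,-27,0],[0,0.89,0,-87,0,-27,0],[0,0.89,0,-87,0,-27,0]],
  ],
)

```text
time_s: 16.6
eef_pos: [456.6, -150.7, 200.1]
tcp_rot: [-179.9, -44.7, 86.4]
wrist_force: [0.5, 0.3, -0.4]
grip_width: 17.9
```

```bash
cat >> h.py <<'E'
def beads(n,f):
    p,d=snap(n,f);P=pts(n,d);hsv=cv2.cvtColor(p,cv2.COLOR_RGB2HSV);H,S,V=[hsv[...,i].astype(int) for i in range(3)]
    for c,m in dict(red=((H<6)|(H>174))&(S>170),yel=(H>20)&(H<30)&(S>150),blu=(H>98)&(H<118)&(S>100),grn=(H>60)&(H<85)&(S>70),org=(H>7)&(H<15)&(S>185)).items():
        k,l,s,ct=cv2.connectedComponentsWithStats(m.astype(np.uint8))
        out=[]
        for i in range(1,k):
            if 6<s[i,4]<250:
                q=np.nanmedian(P[l==i],axis=0)
                if 330<q[0]<680 and -345<q[1]<420: out.append((q.round(0).astype(int).tolist(),int(s[i,4])))
        print(n,c,out)
E
python3 - <<'E'
from h import *
o=get_obs();print(o['wrist_force'].round(2),o['eef_pos'].round(1),o['tcp_rot'].round(1),o['q'].round(0))
beads('top','top10');beads('side','side10')
E
```

```text
[ 0.46  0.33 -0.36] [ 456.6 -150.7  200.1] [-179.9  -44.7   86.4] [ 67.  42. -48. 113. -15.  54.  29.]
top red [([437, -254, 25], 10)]
top yel [([669, -186, 45], 49), ([662, -163, 47], 12), ([406, -254, 26], 17), ([401, -272, 32], 9)]
top blu [([661, -43, 46], 38), ([370, -5, 35], 15), ([364, 32, 32], 8), ([344, 32, 34], 14)]
top grn [([669, -235, 46], 36)]
top org [([667, -207, 46], 26), ([422, -271, 56], 35), ([425, -254, 46], 8)]
side red [([435, -254, 28], 30)]
side yel [([672, -183, 45], 11), ([435, -150, 96], 8)]
side blu [([347, 31, 34], 9)]
side grn []
side org [([666, -206, 45], 9)]
```

```bash
python3 - <<'E'
from h import *
U=([458,-135,280],[-179.9,-44.7,86.4]); V=([480,-60,270],[180,0,86]);W=([500,100,240],[180,0,83]);X=([428,362,110],[180,0,81.4])
plan(U,V,W,X); plan(W,X,start=V)
E
```

```text
[-0.0, 0.0, 0.001, 66.9, 0.2, -45.5] dist 81.0 deg 0.0
[-0.004, -0.78, 0.009, 114.0, 17.7, 15.2] dist 116.0 deg 45.0
[-0.025, -0.78, 0.058, 207.3, 28.0, 149.7] dist 257.0 deg 45.0
[-0.036, -0.78, 0.085, 298.6, -59.7, 423.0] dist 521.0 deg 45.0
[-0.0, -0.0, 0.052, 161.0, 8.8, 30.0] dist 164.0 deg 3.0
[0.0, -0.0, 0.08, 417.3, -81.3, 160.0] dist 454.0 deg 5.0
```

jog_arm(
  motion=[
    [[0,0,0,25,0,-17,0],[0,0,0,67,0,-45,0],[0,0,0,67,0,-45,0],[0,-0.13,0,75,3,-35,0],[0,-0.26,0.003,83,6,-25,0],[0,-0.39,0.004,91,9,-15,0],[0,-0.52,0.006,98,12,-5,0],[0,-0.65,0.008,106,15,5,0],[0,-0.78,0.009,114,18,15,0],[0,-0.78,0.009,114,18,15,0],[0,-0.78,0.009,114,18,15,0]],
  ],
)

```text
time_s: 17.8
eef_pos: [480.2, -56.7, 270.8]
tcp_rot: [-179.8, 0.0, 86.5]
wrist_force: [0.3, -1.2, -1.7]
grip_width: 18.0
```

```bash
python3 - <<'E'
from h import *
beads('top','top11');beads('side','side11')
o=get_obs();print(o['wrist_force'].round(2),o['eef_pos'].round(1),o['tcp_rot'].round(1),o['q'].round(0))
W=([510,100,240],[180,0,83]);X=([428,362,110],[180,0,81.4]); plan(W,X)
E
```

```text
top red []
top yel []
top blu [([661, -43, 44], 38), ([370, -5, 35], 13), ([346, 35, 33], 9), ([339, 1, 33], 7)]
top grn []
top org []
side red [([434, -255, 28], 22)]
side yel [([672, -183, 45], 10)]
side blu [([366, 28, 35], 9)]
side grn []
side org [([489, -321, 189], 8), ([438, -312, 161], 8), ([392, -290, 95], 22), ([492, -283, 52], 41), ([668, -205, 46], 9), ([518, -211, 56], 21)]
[ 0.26  0.33 -1.16] [479.8 -60.5 270.1] [-179.8   -0.    86.1] [ 29.  17. -36. 117.  13.  50. -18.]
[-0.004, -0.0, 0.054, 162.2, 19.3, 30.1] dist 166.0 deg 3.0
[-0.004, -0.0, 0.082, 417.9, -79.9, 160.6] dist 455.0 deg 5.0
```

jog_arm(
  motion=[
    [[0,0,0.02,50,6,10,0],[0,0,0.04,100,12,20,0],[0,0,0.054,162,19,30,0],[0,0,0.054,162,19,30,0],[0,0,0.06,204,3,51,0],[0,0,0.067,247,-14,73,0],[0,0,0.073,290,-30,95,0],[0,0,0.08,332,-47,117,0],[0,0,0.082,375,-63,139,0],[0,0,0.082,418,-80,160,0],[0,0,0.082,418,-80,160,0],[0,0,0.082,418,-80,160,0]],
  ],
)

```text
time_s: 19.1
eef_pos: [428.1, 361.3, 109.4]
tcp_rot: [-179.6, 0.1, 81.3]
wrist_force: [0.4, -1.3, -1.4]
grip_width: 17.9
```

```bash
python3 - <<'E'
from h import *
beads('top','top12');beads('side','side12')
o=get_obs();print(o['wrist_force'].round(2),o['eef_pos'].round(1),o['tcp_rot'].round(1),o['q'].round(0))
X=([428,362,52],[180,0,81.4]); plan(X)
E
```

```text
top red [([441, -261, 30], 50)]
top yel [([670, -186, 45], 49), ([662, -162, 48], 11), ([403, -259, 29], 45)]
top blu [([661, -43, 45], 38), ([499, -268, 30], 61), ([369, -7, 35], 8)]
top grn [([669, -235, 45], 36), ([470, -266, 31], 63)]
top org [([667, -207, 47], 26), ([421, -264, 54], 78)]
side red [([435, -253, 29], 27)]
side yel [([466, -262, 33], 9)]
side blu []
side grn [([535, 28, 70], 10)]
side org [([390, -293, 102], 12), ([509, -282, 50], 18), ([520, -192, 61], 7)]
[-0.25 -0.7  -1.49] [429.4 359.5 110.4] [-1.797e+02  1.000e-01  8.120e+01] [-26.  34. -28. 117.  27.  35. -82.]
[-0.005, 0.001, -0.004, 2.3, -1.5, 58.4] dist 58.0 deg 0.0
```

All five beads are inside the box (top view positions at y ≈ -260, z 29–54, below the rim). Now I'll set the scoop down.

jog_arm(
  motion=[
    [[0,0,0,1,-1,20,0],[0,0,0,2,-1.5,40,0],[0,0,0,2,-1.5,52,0],[0,0,0,2,-1.5,58,0],[0,0,0,2,-1.5,60,0],[0,0,0,2,-1.5,61,0],[0,0,0,2,-1.5,61,0]],
  ],
)

```text
time_s: 19.9
eef_pos: [428.3, 361.8, 49.9]
tcp_rot: [-179.8, 0.0, 81.2]
wrist_force: [-0.5, -0.7, -1.0]
grip_width: 17.8
```

jog_arm(
  motion=[
    [[0,0,0,0,0,0.8,0],[0,0,0,0,0,1.5,0],[0,0,0,0,0,1.5,0]],
  ],
)

```text
time_s: 20.2
eef_pos: [428.3, 361.8, 48.6]
tcp_rot: [-179.8, 0.0, 81.2]
wrist_force: [0.7, -0.1, -1.5]
grip_width: 17.8
```

jog_arm(
  motion=[
    [[0,0,0,0,0,0.7,0],[0,0,0,0,0,0.7,0]],
  ],
)

```text
time_s: 20.4
eef_pos: [428.3, 361.9, 47.9]
tcp_rot: [-179.8, 0.0, 81.2]
wrist_force: [0.4, -0.0, 0.3]
grip_width: 17.9
```

jog_arm(
  motion=[
    [[0,0,0,0,0,0.5,0],[0,0,0,0,0,0.5,0]],
  ],
)

```text
time_s: 20.6
eef_pos: [428.2, 361.9, 47.3]
tcp_rot: [-179.8, 0.0, 81.2]
wrist_force: [-0.5, -0.0, -0.3]
grip_width: 17.5
```

jog_arm(
  motion=[
    [[0,0,0,0,0,0.8,0],[0,0,0,0,0,0.8,0],[0,0,0,0,0,0.8,0]],
  ],
)

```text
time_s: 20.9
eef_pos: [428.2, 361.9, 46.4]
tcp_rot: [-179.8, 0.0, 81.2]
wrist_force: [-0.1, 0.1, -0.2]
grip_width: 17.5
```

```bash
python3 - <<'E'
from h import *
p,d=snap('side','side13');P=pts('side',d);o=get_obs();print(o['wrist_force'].round(2),o['ft_torque'].round(2),o['eef_pos'].round(1))
hsv=cv2.cvtColor(p,cv2.COLOR_RGB2HSV)
S=R.from_euler('z',-98.7,degrees=True).inv().apply(P.reshape(-1,3)-[413,270.5,0]).reshape(P.shape)
m=(hsv[...,1]<60)&(abs(S[...,0])<70)&(abs(S[...,1])<54)&(S[...,2]<50)&(S[...,2]>2)
b=S[m]; k=b[(b[:,0]<-45)&(abs(b[:,1])<40)&(b[:,2]<44)]; print(len(k),np.linalg.lstsq(np.c_[k[:,1:],np.ones(len(k))],k[:,0],rcond=None)[0].round(3), np.percentile(k,[1,99],axis=0).round(1).tolist())
E
```

```text
[-0.17  0.37 -1.32] [ 0.02 -0.05  0.04] [428.2 361.8  46.4]
127 [ 1.0000e-02 -1.1800e-01 -5.3444e+01] [[-60.1, -38.8, 2.3], [-53.2, 30.0, 43.0]]
```

jog_arm(
  motion=[
    [[0,0,0,0,0,-4,0],[0,0.06,0,1,0,-4,0],[0,0.118,0,2.2,0,-4,0],[0,0.118,0,2.2,0,-4,0]],
  ],
)

```text
time_s: 21.35
eef_pos: [428.5, 362.1, 50.5]
tcp_rot: [-179.8, -6.7, 81.0]
wrist_force: [-0.3, 0.0, -1.2]
grip_width: 17.6
```

```bash
cat > lev.py <<'E'
from h import *
import sys
p,d=snap('side',sys.argv[1]);P=pts('side',d);o=get_obs();print(o['wrist_force'].round(2),o['ft_torque'].round(2),o['eef_pos'].round(1),o['tcp_rot'].round(1))
hsv=cv2.cvtColor(p,cv2.COLOR_RGB2HSV)
S=R.from_euler('z',-98.7,degrees=True).inv().apply(P.reshape(-1,3)-[413,270.5,0]).reshape(P.shape)
m=(hsv[...,1]<60)&(abs(S[...,0])<70)&(abs(S[...,1])<54)&(S[...,2]<52)&(S[...,2]>2)
b=S[m]; k=b[(b[:,0]<-45)&(abs(b[:,1])<40)&(b[:,2]<44)]; print(len(k),np.linalg.lstsq(np.c_[k[:,1:],np.ones(len(k))],k[:,0],rcond=None)[0].round(3), np.percentile(k,[1,99],axis=0).round(1).tolist())
E
python3 lev.py side14
```

```text
[ 0.24  0.11 -0.74] [-0.11 -0.11  0.02] [428.7 363.   50.7] [-179.8   -6.6   81.1]
150 [ 1.0000e-02  1.0000e-02 -5.9566e+01] [[-61.9, -39.8, 2.5], [-57.2, 6.0, 43.2]]
```

jog_arm(
  motion=[
    [[0,0,0,0,0,1,0],[0,0,0,-0.2,0,2,0],[0,0,0,-0.2,0,2,0]],
  ],
)

```text
time_s: 21.7
eef_pos: [428.8, 363.7, 48.7]
tcp_rot: [-179.8, -6.6, 81.1]
wrist_force: [-0.4, -0.9, 0.9]
grip_width: 17.8
```

jog_arm(
  motion=[
    [[0,0,0,0,0,0.7,0],[0,0,0,0,0,0.7,0]],
  ],
)

```text
time_s: 21.9
eef_pos: [428.9, 364.2, 48.3]
tcp_rot: [-179.8, -6.6, 81.2]
wrist_force: [-0.9, -1.3, 6.2]
grip_width: 18.2
```

jog_arm(
  motion=[
    [[0,0,0,0,0,0.7,0],[0,0,0,0,0,0.7,0]],
  ],
)

```text
time_s: 22.1
eef_pos: [428.9, 364.5, 48.1]
tcp_rot: [-179.9, -6.6, 81.2]
wrist_force: [-0.0, -0.3, 7.3]
grip_width: 17.7
```

jog_arm(
  motion=[
    [[0,0,0,0,0,0,30],[0,0,0,0,0,0,50],[0,0,0,0,0,0,50],[0,0,0,0,0,0,50],[0,0,0,0,0,-20,50],[0,0,0,0,0,-50,50],[0,0,0,0,0,-100,50],[0,0,0,0,0,-150,50],[0,0,0,0,0,-200,50],[0,0,0,0,0,-200,50]],
  ],
)

```text
time_s: 23.1
eef_pos: [427.6, 343.2, 252.7]
tcp_rot: [179.8, -7.0, 81.2]
wrist_force: [0.1, -0.1, 0.6]
grip_width: 46.6
```

```bash
python3 lev.py side15; cat > btn.py <<'E'
from h import *
import sys
f=sys.argv[1]
for n in('top','side'):
    p,d=snap(n,n+f);hsv=cv2.cvtColor(p,cv2.COLOR_RGB2HSV);H,S,V=[hsv[...,i].astype(int) for i in range(3)]
    P=pts(n,d); Bx=R.from_euler('z',-93.5,degrees=True).inv().apply(P.reshape(-1,3)-[453,-222,0]).reshape(P.shape)
    m=(H>17)&(H<30)&(S>100)&(V>95)&(abs(Bx[...,0]+68)<60)&(abs(Bx[...,1])<60)&(Bx[...,2]>78)&(Bx[...,2]<118)
    v,u=np.nonzero(m)
    if len(u)<20: print(n,'few',len(u)); continue
    X=R.from_euler('z',-93.5,degrees=True).inv().apply(ray(n,np.c_[u,v],99.5)-[453,-222,0])
    Y=X[:,:2]-X[:,:2].mean(0); w,E=np.linalg.eigh(Y.T@Y); e=E[:,1]; a=np.degrees(np.arctan2(-e[0],e[1])) 
    print(n,len(u),'centre',X.mean(0).round(1),'angle',(a+90)%180-90,rect(X[:,:2]))
    l=(Bx[...,0]>40)&(Bx[...,0]<125)&(abs(Bx[...,1])<65)&(Bx[...,2]>95)&(Bx[...,2]<215)
    print('lid z pts',l.sum(), np.nanmax(np.where(l,Bx[...,2],np.nan)) if l.any() else 0, np.percentile(Bx[l],[2,50,98],axis=0).round(0).tolist() if l.any() else '')
E
python3 btn.py 15; python3 -c "
from h import *
plan(([520,150,260],[180,0,84]),([490,-60,200],[180,0,86.5]),(box(-115,25,130),[180,0,86.5]))"
```

```text
[-0.32  0.01 -0.48] [-0.13 -0.08 -0.01] [427.1 342.1 249.8] [179.9  -6.8  81.1]
178 [-1.0000e-03  1.1000e-02 -6.1307e+01] [[-64.0, -38.5, 2.6], [-58.4, 35.6, 43.9]]
top 124 centre [-78.2   0.5  99.5] angle 7.938608674012684 (array([-78.5,   1.6]), array([15.5, 67.2]), 8.6)
lid z pts 1276 204.36411581766697 [[75.0, -62.0, 96.0], [93.0, -1.0, 155.0], [111.0, 63.0, 200.0]]
side 79 centre [-93.4 -14.5  99.5] angle 1.4926805707323894 (array([-92.9, -16.1]), array([41.5, 47.7]), 23.2)
lid z pts 1000 198.94952528465808 [[71.0, -62.0, 98.0], [88.0, -2.0, 149.0], [104.0, 62.0, 197.0]]
[0.001, -0.115, -0.05, -171.5, 122.3, -33.7] dist 213.0 deg 7.0
[0.003, -0.115, -0.093, -389.1, 125.1, 1.6] dist 409.0 deg 8.0
[0.003, -0.115, -0.093, -445.8, 127.8, 65.5] dist 468.0 deg 8.0
```

jog_arm(
  motion=[
    [[0,-0.04,-0.02,-40,29,-8,0],[0,-0.115,-0.05,-171,122,-34,0],[0,-0.115,-0.05,-171,122,-34,0],[0,-0.115,-0.05,-171,122,-34,0],[0,-0.115,-0.05,-171,122,-34,0],[0,-0.115,-0.093,-389,125,2,0],[0,-0.115,-0.093,-389,125,2,0],[0,-0.115,-0.093,-389,125,2,0],[0,-0.115,-0.093,-389,125,2,0],[0,-0.115,-0.093,-446,128,65,0],[0,-0.115,-0.093,-446,128,65,0],[0,-0.115,-0.093,-446,128,65,0]],
  ],
)

```text
time_s: 24.45
eef_pos: [481.0, -112.5, 125.4]
tcp_rot: [-179.6, 0.0, 86.2]
wrist_force: [-0.8, 0.4, 0.2]
grip_width: 0.7
```

```bash
python3 -c "
from h import *
o=get_obs();print(o['eef_pos'],o['q'].round(0),o['grip_width'])
plan((box(-115,25,88),[180,0,86.5]),(box(-96,25,88),[180,0,86.5]))"
```

```text
[ 480.9540767  -112.49994621  125.36757134] [ 30.  30. -33. 125.  30.  33. -28.] 0.6972612162285384
[-0.006, 0.0, -0.005, 4.0, 4.0, 37.3] dist 38.0 deg 0.0
[-0.006, 0.0, -0.005, -15.0, 4.1, 37.3] dist 40.0 deg 0.0
```

jog_arm(
  motion=[
    [[0,0,0,4,4,20,0],[0,0,0,4,4,37,0],[0,0,0,4,4,37,0],[0,0,0,-5,4,37,0],[0,0,0,-10,4,37,0],[0,0,0,-14,4,37,0],[0,0,0,-14,4,37,0]],
  ],
)

```text
time_s: 25.15
eef_pos: [484.3, -127.5, 89.0]
tcp_rot: [-179.7, 0.0, 86.2]
wrist_force: [-0.3, 0.7, -0.1]
grip_width: 0.6
```

```bash
python3 -c "
from h import *
o=get_obs();print(o['eef_pos'],o['wrist_force'],R.from_euler('z',-93.5,degrees=True).inv().apply(o['eef_pos']-[453,-222,0]))"; python3 btn.py 16
```

```text
[ 484.25750931 -127.47766484   89.00987659] [-0.25566602  0.68311851 -0.127989  ] [-96.25425724  25.42875724  89.00987659]
top 32 centre [-76.6 -14.2  99.5] angle 12.932903434861899 (array([-76.8, -14.8]), array([11. , 16.7]), 3.5)
lid z pts 25 198.2577657272418 [[74.0, -65.0, 95.0], [77.0, -59.0, 105.0], [110.0, 65.0, 198.0]]
side 74 centre [-94.7 -14.5  99.5] angle 3.1342146061233933 (array([-96.6, -15.4]), array([39.8, 49.5]), 9.6)
lid z pts 694 199.07847726448313 [[72.0, -63.0, 98.0], [91.0, -22.0, 160.0], [105.0, 47.0, 197.0]]
```

jog_arm(
  motion=[
    [[0,0,0,-1.5,0,0,0],[0,0,0,-3,0,0,0],[0,0,0,-3,0,0,0]],
  ],
)

```text
time_s: 25.55
eef_pos: [483.9, -129.9, 88.9]
tcp_rot: [-179.7, 0.0, 86.2]
wrist_force: [1.5, 1.9, 0.2]
grip_width: 0.7
```

jog_arm(
  motion=[
    [[0,0,0,-1.5,0,0,0],[0,0,0,-1.5,0,0,0]],
  ],
)

```text
time_s: 25.75
eef_pos: [483.9, -130.0, 89.0]
tcp_rot: [-179.7, -0.1, 86.3]
wrist_force: [-0.2, 6.2, 0.7]
grip_width: 0.3
```

jog_arm(
  motion=[
    [[0,0,0,20,0,0,0],[0,0,0,25,0,-40,0],[0,0,0,20,0,-90,0],[0,0,0,10,0,-140,0],[0,0,0,0,0,-180,0],[0,0,0,-20,0,-215,0],[0,0,0,-65,-6,-215,0],[0,0,0,-110,-12,-215,0],[0,0,0,-155,-18,-215,0],[0,0,0,-200,-24,-215,0],[0,0,0,-244,-24,-215,0],[0,0,0,-244,-24,-215,0]],
  ],
)

```text
time_s: 26.95
eef_pos: [442.2, -378.9, 302.5]
tcp_rot: [-179.6, -0.0, 85.7]
wrist_force: [0.0, 0.5, -0.9]
grip_width: 0.5
```

```bash
python3 -c "
from h import *
o=get_obs();print(o['eef_pos'],o['q'].round(0),R.from_euler('z',-93.5,degrees=True).inv().apply(o['eef_pos']-[453,-222,0]))
plan((box(150,0,160),[180,0,86.5]),(box(40,0,160),[180,0,86.5]))"; python3 btn.py 17
```

```text
[ 442.2245535  -378.94522429  302.53005156] [ 62.  24. -38. 103.  17.  59.  13.] [157.31031508  -1.17407139 302.53005156]
[-0.007, -0.0, -0.013, 7.3, 2.1, 142.5] dist 143.0 deg 1.0
[-0.007, -0.0, -0.013, 117.3, 0.7, 142.5] dist 185.0 deg 1.0
top 127 centre [-78.    1.9  99.5] angle -0.5004971569503311 (array([-77.8,   1.8]), array([68. , 14.8]), 89.9)
lid z pts 1258 204.7640278536494 [[76.0, -62.0, 98.0], [93.0, -1.0, 156.0], [111.0, 62.0, 200.0]]
side 98 centre [-94.6  -5.8  99.5] angle -6.821416431766792 (array([-97.8,  -4.9]), array([39.3, 72.8]), 0.0)
lid z pts 1009 199.42557113099065 [[71.0, -63.0, 97.0], [87.0, -1.0, 148.0], [105.0, 63.0, 197.0]]
```

jog_arm(
  motion=[
    [[0,0,0,0,2,45,0],[0,0,0,0,2,90,0],[0,0,0,0,2,130,0],[0,0,0,0,2,142,0],[0,0,0,15,2,142,0],[0,0,0,30,2,142,0],[0,0,0,42,2,142,0],[0,0,0,54,2,142,0],[0,0,0,66,2,142,0],[0,0,0,78,2,142,0],[0,0,0,86,2,142,0],[0,0,0,86,2,142,0]],
  ],
)

```text
time_s: 28.25
eef_pos: [451.3, -285.4, 161.5]
tcp_rot: [-179.6, -0.1, 86.2]
wrist_force: [1.1, 0.4, -0.4]
grip_width: 0.2
```

```bash
cat > lid.py <<'E'
from h import *
import sys
o=get_obs();print(o['eef_pos'],o['wrist_force'].round(2),R.from_euler('z',-93.5,degrees=True).inv().apply(o['eef_pos']-[453,-222,0]).round(1))
for n in('side','top'):
    p,d=snap(n,n+sys.argv[1]);P=pts(n,d);B=R.from_euler('z',-93.5,degrees=True).inv().apply(P.reshape(-1,3)-[453,-222,0]); hsv=cv2.cvtColor(p,cv2.COLOR_RGB2HSV).reshape(-1,3)
    k=B[(abs(B[:,0]-20)<100)&(abs(B[:,1])<64)&(B[:,2]>62)&(hsv[:,1]>80)&(B[:,2]<215)]
    for a in range(-70,120,20):
        s=k[abs(k[:,0]-a)<6]; print(n,a,len(s),np.percentile(s[:,2],[5,50,95]).round(0) if len(s)>3 else '',end=';')
    print()
E
python3 lid.py 18
```

```text
[ 451.29711219 -285.41755531  161.45556399] [ 1.09  0.37 -0.41] [ 63.4   2.2 161.5]
side -70 63 [62. 68. 73.];side -50 0 ;side -30 1 ;side -10 1 ;side 10 0 ;side 30 164 [175. 192. 200.];side 50 366 [ 90. 128. 154.];side 70 52 [69. 75. 88.];side 90 0 ;side 110 0 ;
top -70 56 [ 88.  98. 103.];top -50 4 [71. 73. 75.];top -30 0 ;top -10 0 ;top 10 3 ;top 30 27 [197. 200. 203.];top 50 16 [131. 156. 188.];top 70 66 [67. 71. 78.];top 90 0 ;top 110 0 ;
```

Lid is about 74° and leaning forward; I'll push a bit further so that it falls.

jog_arm(
  motion=[
    [[0,0,0,10,0,0,0],[0,0,0,20,0,0,0],[0,0,0,30,0,0,0],[0,0,0,35,0,0,0],[0,0,0,35,0,0,0],[0,0,0,35,0,0,0],[0,0,0,35,0,0,0],[0,0,0,35,0,0,0],[0,0,0,35,0,0,0]],
  ],
)

```text
time_s: 29.25
eef_pos: [453.3, -252.3, 161.3]
tcp_rot: [-179.6, -0.1, 86.1]
wrist_force: [-0.5, -0.2, 0.2]
grip_width: 0.4
```

```bash
python3 lid.py 19
```

```text
[ 453.34671155 -252.27363595  161.25001841] [-0.51 -0.15  0.17] [ 30.2   2.2 161.3]
side -70 92 [63. 70. 95.];side -50 35 [77. 79. 82.];side -30 57 [78. 79. 82.];side -10 66 [77. 79. 81.];side 10 55 [77. 80. 82.];side 30 55 [77. 79. 82.];side 50 47 [78. 79. 82.];side 70 8 [76. 77. 78.];side 90 0 ;side 110 0 ;
top -70 58 [ 70.  97. 102.];top -50 194 [75. 80. 85.];top -30 205 [75. 80. 85.];top -10 200 [76. 80. 85.];top 10 190 [75. 80. 85.];top 30 200 [76. 80. 85.];top 50 27 [75. 80. 86.];top 70 0 ;top 90 0 ;top 110 0 ;
```

jog_arm(
  motion=[
    [[0,0,0,40,-15,0,0],[0,0,0,85,-30,0,0],[0,0,0,125,-47,0,0],[0,0,0,138,-47,0,0],[0,0,0,138,-47,20,0],[0,0,0,138,-47,50,0],[0,0,0,138,-47,73,0],[0,0,0,138,-47,73,0],[0,0,0,138,-47,73,0]],
  ],
)

```text
time_s: 30.25
eef_pos: [415.7, -111.1, 89.0]
tcp_rot: [-179.6, -0.1, 86.1]
wrist_force: [0.2, 0.1, -0.0]
grip_width: 0.4
```

```bash
python3 -c "
from h import *
o=get_obs();print(o['eef_pos'],o['wrist_force'].round(2),R.from_euler('z',-93.5,degrees=True).inv().apply(o['eef_pos']-[453,-222,0]).round(1),o['q'].round(0))
plan(*[(box(-78+x,1+y,88),[180,0,86.5]) for x,y in [(-15.8,-45.5),(-8.3,-46.4),(-.9,-45.2),(6.1,-42.2),(11.9,-37.6),(16.4,-31.5),(19.2,-24.5)]])"
```

```text
[ 415.65046463 -111.12822409   88.98732648] [ 0.23  0.13 -0.04] [-108.4  -44.    89. ] [ 26.  30. -26. 134.  35.  22. -33.]
[-0.007, -0.002, -0.007, -14.6, -0.3, 1.0] dist 15.0 deg 1.0
[-0.007, -0.002, -0.007, -22.1, -1.2, 0.9] dist 22.0 deg 1.0
[-0.007, -0.002, -0.007, -29.5, 0.0, 0.9] dist 30.0 deg 1.0
[-0.007, -0.002, -0.007, -36.5, 3.1, 0.9] dist 37.0 deg 1.0
[-0.007, -0.002, -0.007, -42.2, 7.7, 0.8] dist 43.0 deg 1.0
[-0.007, -0.002, -0.007, -46.7, 13.9, 0.8] dist 49.0 deg 1.0
[-0.007, -0.002, -0.007, -49.5, 20.9, 0.7] dist 54.0 deg 1.0
```

jog_arm(
  motion=[
    [[0,0,0,-10,0,0,0],[0,0,0,-14.6,0,0.5,0],[0,0,0,-22,-1,0.5,0],[0,0,0,-29.5,0,0.5,0],[0,0,0,-36.5,3,0.5,0],[0,0,0,-42,8,0.5,0],[0,0,0,-47,14,0.5,0],[0,0,0,-49.5,19,0.5,0],[0,0,0,-49.5,21,0.5,0],[0,0,0,-49.5,21,0.5,0]],
  ],
)

```text
time_s: 31.25
eef_pos: [433.5, -162.1, 88.1]
tcp_rot: [-179.6, -0.1, 86.1]
wrist_force: [-1.5, -0.4, 0.2]
grip_width: 0.3
```

jog_arm(
  motion=[
    [[0,0,0,0,1.5,0,0],[0,0,0,0,3,0,0],[0,0,0,0,3,0,0]],
  ],
)

```text
time_s: 31.55
eef_pos: [434.5, -162.3, 87.9]
tcp_rot: [-179.4, -0.1, 86.1]
wrist_force: [-6.6, -1.1, 5.9]
grip_width: 0.1
```

```bash
python3 -c "
from h import *
o=get_obs();print(o['eef_pos'],o['wrist_force'].round(2),R.from_euler('z',-93.5,degrees=True).inv().apply(o['eef_pos']-[453,-222,0]).round(1))"
```

```text
[ 434.54846934 -162.25366815   87.8822174 ] [-6.61 -1.13  5.89] [-58.5 -22.1  87.9]
```

jog_arm(
  motion=[
    [[0,0,0,0,-5,0,0],[0,0,0,0,-20,0,0],[0,0,0,0,-20,-30,0],[0,0,0,0,-20,-80,0],[0,0,0,-20,-20,-120,0],[0,0,0,-60,-20,-150,0],[0,0,0,-105,-20,-170,0],[0,0,0,-150,-20,-190,0],[0,0,0,-195,-20,-200,0],[0,0,0,-230,-20,-200,0],[0,0,0,-230,-20,-200,0],[0,0,0,-230,-20,-200,0]],
  ],
)

```text
time_s: 32.75
eef_pos: [401.3, -390.8, 287.5]
tcp_rot: [-179.4, -0.1, 86.1]
wrist_force: [0.3, 1.0, 0.3]
grip_width: 0.3
```

```bash
python3 btn.py 20; python3 lid.py 21; python3 lev.py side22; beadsout=1; python3 - <<'E'
from h import *
beads('top','top23')
o=get_obs();print(o['wrist_force'].round(2))
p=np.load('pics/side22_rgb.npy');q=np.load('pics/top23_rgb.npy')
a=cv2.resize(q[145:280,115:465],(800,309),interpolation=cv2.INTER_CUBIC);b=cv2.resize(p[130:270,200:400],(400,280),interpolation=cv2.INTER_CUBIC);c=cv2.resize(p[210:380,150:350],(400,280),interpolation=cv2.INTER_CUBIC)
cv2.imwrite('pics/fin.png',np.vstack([a,np.hstack([b,c])])[:,:,::-1])
# bystanders: depth/colour change vs first frames
d0=np.load('pics/top0.npy');d1=np.load('pics/top23.npy')
for n,(u,v) in dict(jar=(313,205),ink=(310,263),stapler=(131,237),tube=(162,178),bottle=(278,233)).items():
    s=np.s_[v-14:v+15,u-14:u+15]; df=abs(np.load('pics/top0_rgb.npy')[s].astype(int)-q[s]).mean(); print(n,round(df,1),np.median(abs(d1[s]-d0[s])).round(1))
E
```

```text
top 123 centre [-75.2   0.5  99.5] angle -89.71216204793944 (array([-67.2,   3.5]), array([103.8,  87.3]), 82.2)
lid z pts 0 0 
side 138 centre [-74.1 -11.1  99.5] angle 70.55866285457228 (array([-86.6, -18. ]), array([93.4, 96.2]), 4.7)
lid z pts 0 0 
[ 401.72459466 -389.27550631  287.73791042] [-0.1   1.09  0.2 ] [170.1 -41.  287.7]
side -70 125 [63. 72. 92.];side -50 63 [77. 80. 98.];side -30 48 [77. 79. 82.];side -10 50 [77. 80. 82.];side 10 48 [76. 79. 81.];side 30 56 [77. 79. 82.];side 50 49 [77. 80. 82.];side 70 5 [77. 77. 78.];side 90 0 ;side 110 0 ;
top -70 62 [ 68.  73. 100.];top -50 196 [ 76.  80. 100.];top -30 197 [76. 80. 85.];top -10 196 [76. 80. 85.];top 10 194 [76. 81. 85.];top 30 198 [76. 80. 85.];top 50 195 [76. 80. 85.];top 70 101 [73. 78. 83.];top 90 0 ;top 110 0 ;
[-0.48  1.01 -0.29] [-0.06 -0.09 -0.  ] [ 401.7 -389.5  288. ] [-1.794e+02 -1.000e-01  8.620e+01]
188 [ 9.0000e-03  2.2000e-02 -6.1248e+01] [[-63.2, -38.6, 2.3], [-56.5, 37.7, 43.5]]
top red []
top yel [([669, -185, 45], 49)]
top blu [([661, -43, 47], 39), ([365, 30, 33], 28), ([370, -5, 35], 9)]
top grn [([669, -235, 45], 36)]
top org [([667, -207, 46], 26)]
[ 0.79 -0.53 -0.28]
jar 1.7 2.9
ink 2.1 3.1
stapler 1.7 2.8
tube 2.0 3.0
bottle 1.6 2.8
```

View pics/fin.png

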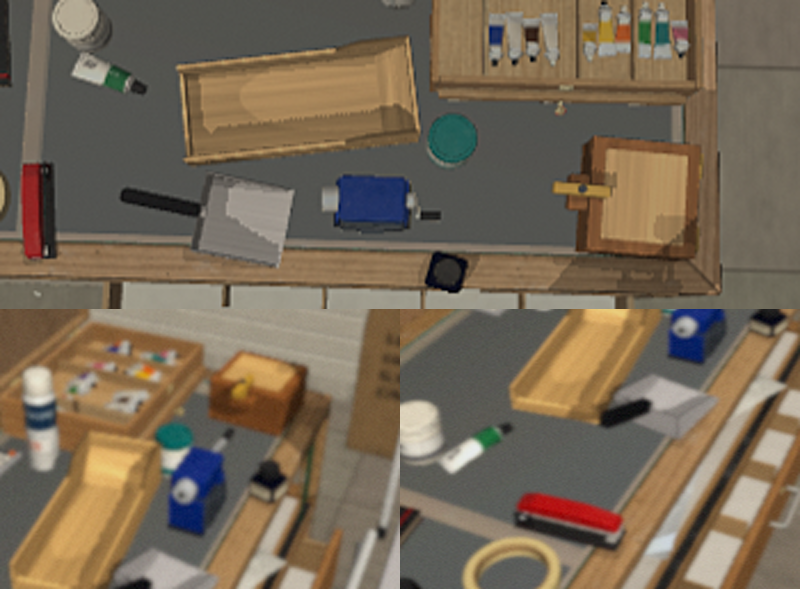

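The final picture shows the tray empty, the scoop standing at (245,215) and the box shut at (640,195). The turnbutton lies square across the lid at (583,188), and the bystanders have not moved.

```bash
python3 -c "
from rig import hand_in
print(hand_in())"
```

```text
the job is handed in; nothing more can be done
None
```

The job is done and handed in at about 33 s of the 72 s. All five beads went from the tray to the box in one scoop load. The scoop is back on its base close to where it started, the lid is shut and the turnbutton is square across it.

**Extra steps:**
- The scoop had slipped about 7° nose-up in the grip by the time I set it down. I levelled it before releasing it.
- The turnbutton stood at about 8°, only about 1 mm from the lid's path. I nudged it back to 0 before closing the lid.

**Last checks:**
- **Beads:** I saw all five in the box before shutting it, below the rim. None show in the tray or on the worktop.
- **Lid:** its top reads flat at about 80 mm, where 80.5 mm is fully shut.
- **Turnbutton:** the top view puts it within about 0.5° of square, and it was pushed up against its stop. The side view read 71°, but its colour mask also caught other pale wood, so I trusted the top view.
- **Scoop:** it reads level to about 1°.
- **Bystanders:** the jar, ink bottle, stapler and paint tube look unchanged from the first picture.
- **Forces:** the highest wrist force reading was about 8 N. The arm touched nothing at hand-in.

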